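Put the ukulele corner's small things back on the shelf

ROBOT

A 7-joint arm with a two-finger parallel gripper is mounted at the origin on the work surface. World frame = base frame: x ahead of the robot, y to its left, z up, the work surface at z = 0. Lengths are in mm, angles in rad, forces in N, time in s.
With the tool pointing down it reaches from about 400 to 875 mm from the base axis. Payload 4.4 kg.
Tool frame: the origin (TCP) lies midway between the tips of the shut fingers; the grasp point (between the pads) lies 19 mm behind it; z points along the fingers, y is the line along which they close (so a half turn about z gives the same grasp; the last joint's range is limited). The gripper opens to 85 mm and grips with 20 to 120 N. Pads are 22 mm wide; open, the fingers measure 114 mm over their backs; the gripper's body (76 mm by 85 mm) begins 54 mm behind the grasp point. The pads swing forward as they close: fully open they stand 13 mm farther back than shut.
Start: joints at [1.2, 0.628, 0.038, 1.517, -0.027, 0.996, -0.02], TCP at [195.096, -620.045, 198.313] pointing down, gripper open.
Joint ranges: [-3.06, 3.06], [-0.37, 2.12], [-1.25, 1.32], [0.18, 2.47], [-1.1, 4.24], [0.23, 1.98], [-2.94, 2.94]. Speed limits (rad/s): [2.57, 2.57, 3.14, 3.14, 3.14, 3.14, 3.14].

INTERFACE

Orientations are given as [roll, pitch, yaw] about the fixed x, y, z axes, in that order (R = Rz(yaw) Ry(pitch) Rx(roll)).
In Python, from cell import readout, optics, order gives the robot as it stands.
- The arm moves only by the shell command python3 -m jog 'ROWS'. ROWS is a JSON object of lists of equal length, an entry for each row: "claw": the opening, from 0 (shut) to 1 (fully open); "xyz": the shift along the tool's x, y, z each as a share of 0.1 m, from -1 to 1, a list of three; "twist": the turn, a rotation vector about the tool's x, y, z each as a share of 180 degrees, from -1 to 1, a list of three. A call has 1 to 12 rows; each row shifts and turns the commanded pose from where the row before left it, along the tool's axes as they then stand; what a row does not reach is not made up. A row lasts 1/8 s, in which the tool goes at most 62.5 mm and 10.7 degrees, less where a joint would pass 70% of its speed; a pose out of reach is approached as far as the arm can. A call with a number of a shift or a turn outside -1 to 1 is refused whole. A call with a gripper value outside its range is refused whole. The fingers move at their own pace and stop on an object; the grip force is fixed at half the most. Time passes only in rows, so rows that do not move let the fingers close. It gives the time, the measured TCP pose, the force, the opening and the grip force at its end, in the units of the state.
- readout.read_state(): the state, without advancing time (a new reading comes with each control period).
- optics.get_image(name): name is "scene" or "top"; returns a dict with "color" (400x640x3 uint8, red, green, blue), "fovy" (degrees; the focal length in pixels is half the picture's height over the tangent of half this angle, whatever the lens; pixels are square), "cx", "cy" (the principal point, pixels), "view" (4x4, takes a point from world to camera coordinates). Camera axes: x right, y up, looking along -z (the intrinsics and any distortion apply to the point x, -y, -z); pixel columns grow to the right and rows downward; lengths in mm; the calibration is good to about 2 mm. A picture is of the moment at which its call begins. There is no depth.
- order.finish_job(): hands the job in; it is judged then, once.
Trained networks look in the newest picture that a camera, given by its name, has taken for a name from the list of things; names that differ only in an ending like _2 or _b are one class to them, and where a whole thing is asked for, a point or a joint stands for the part that bears it (a point fixed in the world has none). Each returns a list of dicts, best first, with "score" (0 to 1); they miss things now and then, are a little off and sometimes report something else, mostly with a low value. They report only what shows in the picture. A call takes as long as a camera call. They do not tell look-alikes from the thing itself.
- optics.boxes_of(camera, label): "rect" ([left, top, width, height] in pixels, round what is visible of it).
The state is a dict: "clock": time; "qpos": joint angles; "qd": joint speeds; "tau": joint torques, N m; "eef_pos": TCP position; "tool_rot": TCP orientation; "force": force on the tool from outside, world axes, zero at the start; "torque": the same for the moment, N m; "width": finger opening in mm; "gripper_force": force on a finger pad.
Only numpy, scipy, OpenCV 4.12 (cv2) and the standard library are available. Lean on these libraries where they do the work, as an engineer would, in place of code of your own. Each camera call takes 0.05 s, during which the arm holds its last target. There are 200 camera calls.

TASK

Sort the four loose things back to their own places on the teak shelf: the long harmonica flat in the long tray and the small harmonica flat in the short tray, each lying along its tray, the tuner in the middle of the round coaster, and the pick box in the middle of the square-cornered cork pad. All should lie right way up, as they do now, and be let go. Leave the mug and the metronome where they are.

Things in the scene. Friction and masses are not known exactly. Their poses are not given: they have to be found in the camera images.
- harmonica: Long silver diatonic harmonica, a block 27 mm (its x) by 102 mm (its y, the long axis) by 20 mm high, about 110 g. Origin: centre of the underside, z up. Grip it across its x. Starts on the table in front of the shelf, right way up, at any of four places, turned up to 70 degrees either way from its long axis lying along world y.
- mini_harmonica: Small silver harmonica of the same make, a block 24 mm (its x) by 62 mm (its y, the long axis) by 18 mm high, about 50 g. Origin: centre of the underside, z up. Grip it across its x. Starts on the table in front of the shelf, right way up, at any of four places, turned up to 70 degrees either way from its long axis lying along world y.
- tuner: Turquoise plastic tuner with a dark screen on top, a block 34 mm (its x) by 52 mm (its y) by 20 mm high, about 40 g. Origin: centre of the underside, z up. Starts on the table in front of the shelf, right way up, at any of four places, turned up to 70 degrees either way from its long axis lying along world y.
- pick_box: Closed wooden pick box with a sliding lid (lid cannot move), a block 42 mm (its x) by 62 mm (its y) by 24 mm high, about 60 g. Origin: centre of the underside, z up. Starts on the table in front of the shelf, right way up, at any of four places, turned up to 70 degrees either way from its long axis lying along world y.
- long_tray: Long dark wooden tray with low lip: outside 60 mm (its x) by 134 mm (its y), inside 52 by 126 mm; floor 4 mm thick, lip 5 mm higher than the floor (keep fingertips above it). Origin: centre of its underside, on the shelf top, z up. Fixed on the teak shelf (top 35 mm above the table, along world y, beyond the things), at any of four places 155 mm apart, turned up to 7 degrees.
- short_tray: Short dark wooden tray with low lip: outside 57 mm (its x) by 94 mm (its y), inside 49 by 86 mm; floor 4 mm thick, lip 5 mm higher than the floor (keep fingertips above it). Origin: centre of its underside, on the shelf top, z up. Fixed on the teak shelf (top 35 mm above the table, along world y, beyond the things), at any of four places 155 mm apart, turned up to 7 degrees.
- coaster: White ceramic round coaster, flat, 100 mm across, 8 mm thick. Origin: centre of its underside, on the shelf top, z up. Fixed on the teak shelf (top 35 mm above the table, along world y, beyond the things), at any of four places 155 mm apart, turned up to 7 degrees.
- cork_pad: Flat rectangular cork pad, 85 mm (its x) by 100 mm (its y), 5 mm thick. Origin: centre of its underside, on the shelf top, z up. Fixed on the teak shelf (top 35 mm above the table, along world y, beyond the things), at any of four places 155 mm apart, turned up to 7 degrees.
- mug: Bystander: blue ceramic mug, 78 mm across, 90 mm high, with a handle, on the table at the left (+y) side. Origin: centre of the underside.
- metronome: Bystander: dark wooden pyramid metronome, foot 70 by 70 mm, 125 mm high, on the table at the right (-y) side. Origin: centre of the underside.
Things that resemble listed ones, but are neither listed nor needed, are in the scene too. What is shaped like the mini_harmonica but purple or red is not meant.

How it is judged (in metres and radians):
At the end, for the whole second after the job is handed in: Harmonicas flat on their trays' floors, along them (20 deg), centred to 14 mm (small one 18 mm lengthwise); tuner on coaster and pick box on cork pad, centred to 15 mm along each target axis; all right way up to 0.08 rad, resting height within 3 mm, at rest (x of harmonica in the frame of long_tray between -0.014 and 0.014 m and y of harmonica in the frame of long_tray between -0.014 and 0.014 m and z of harmonica in the frame of long_tray between 0.001 and 0.007 m and angle between each of harmonica, mini_harmonica, tuner, pick_box's own z axis and vertical below 0.08 rad and x of mini_harmonica in the frame of short_tray between -0.014 and 0.014 m and y of mini_harmonica in the frame of short_tray between -0.018 and 0.018 m and z of mini_harmonica in the frame of short_tray between 0.001 and 0.007 m and x of tuner in the frame of coaster between -0.015 and 0.015 m and y of tuner in the frame of coaster between -0.015 and 0.015 m and z of tuner in the frame of coaster between 0.005 and 0.011 m and x of pick_box in the frame of cork_pad between -0.015 and 0.015 m and y of pick_box in the frame of cork_pad between -0.015 and 0.015 m and z of pick_box in the frame of cork_pad between 0.002 and 0.008 m and angle between the y axis of harmonica and the y axis of long_tray, either way round below 0.35 rad and angle between the y axis of mini_harmonica and the y axis of short_tray, either way round below 0.35 rad and linear speed of each of harmonica, mini_harmonica, tuner, pick_box below 0.02 m/s and angular speed of each of harmonica, mini_harmonica, tuner, pick_box below 0.2 rad/s); the robot touches nothing.
It fails at once if the mug is shifted more than 20 mm (distance of mug from where it was at the start of the episode above 0.02 m).
It fails at once if the metronome is shifted more than 20 mm (distance of metronome from where it was at the start of the episode above 0.02 m).
It also fails if it takes over 88 s, if anything falls off the work surface, if the arm or the gripper's body presses on something with over 40 N, if the wrist force passes 120 N, or if a joint passes its speed limit or range.

## Working session

There is one attempt and no reset: what is moved stays moved. The work goes in short steps, Python scripts to look and compute and a shell command to move; the robot and the scene stay as the last step left them, time stands still between calls to the robot, and variables do not carry over. Pictures are saved under pics/ and viewed, at most 14 in all, crops included, and the job is handed in when it is done.

```bash
ls; mkdir -p pics; python3 - <<'E'
from cell import readout, optics, order
import cv2,numpy as np
s=readout.read_state();print({k:np.round(v,3).tolist() for k,v in s.items()})
for n in("top","scene"):
    im=optics.get_image(n);print(n,{k:(v.tolist() if hasattr(v,'tolist') else v) for k,v in im.items() if k!='color'})
    cv2.imwrite(f"pics/{n}0.png",im['color'][:,:,::-1])
    for l in("harmonica","mini_harmonica","tuner","pick_box","long_tray","short_tray","coaster","cork_pad","mug","metronome"):
        print(l,[(np.round(d['rect'],0).tolist(),round(d['score'],2)) for d in optics.boxes_of(n,l)][:4])
E
```

```text
pics
{'clock': 0.0, 'qpos': [1.2, 0.629, 0.038, 1.518, -0.027, 0.996, -0.02], 'qd': [0.0, 0.0, -0.0, -0.001, -0.0, -0.001, 0.001], 'tau': [-0.0, -56.341, 1.226, -19.345, 0.011, 0.01, 0.0], 'eef_pos': [194.902, -619.383, 197.406], 'tool_rot': [-3.14, 0.0, 0.305], 'force': [0.247, -0.007, 0.556], 'torque': [-0.008, 0.019, 0.007], 'gripper_force': 0.0, 'width': 85.075}
top {'fovy': 42.6525112738538, 'cx': 321.8869178430129, 'cy': 186.22728266186942, 'view': [[-0.029834632186840772, -0.9995538805188156, -0.0013909212966927344, 8.23334198813011], [0.9965052492111228, -0.029852196121354195, 0.07801368265509903, -461.37034445810576], [-0.0780204012868059, 0.0009414491541619405, 0.9969513180975971, -1187.4797414961333], [0.0, 0.0, 0.0, 1.0]]}
harmonica [([268.0, 173.0, 39.0, 34.0], 0.74)]
mini_harmonica [([218.0, 192.0, 27.0, 23.0], 0.8), ([173.0, 254.0, 12.0, 30.0], 0.75), ([209.0, 232.0, 16.0, 29.0], 0.51), ([248.0, 232.0, 27.0, 10.0], 0.49)]
tuner [([401.0, 190.0, 24.0, 19.0], 0.88)]
pick_box [([338.0, 184.0, 30.0, 24.0], 0.96), ([326.0, 99.0, 44.0, 41.0], 0.43)]
long_tray []
short_tray [
[... 448 characters left out ...]
913903, 240.42602014450898], [0.569607116138272, 0.39837442542772056, 0.718919710683867, -1452.604883513306], [0.0, 0.0, 0.0, 1.0]]}
harmonica [([328.0, 227.0, 45.0, 5.0], 0.82)]
mini_harmonica [([461.0, 222.0, 18.0, 15.0], 0.75), ([387.0, 243.0, 28.0, 12.0], 0.69), ([380.0, 205.0, 29.0, 15.0], 0.67), ([421.0, 218.0, 24.0, 22.0], 0.55)]
tuner [([259.0, 173.0, 19.0, 15.0], 0.55)]
pick_box [([294.0, 194.0, 24.0, 18.0], 0.62)]
long_tray [([337.0, 282.0, 69.0, 50.0], 0.71)]
short_tray [([289.0, 251.0, 49.0, 33.0], 0.84)]
coaster [([199.0, 195.0, 36.0, 28.0], 0.71)]
cork_pad [([235.0, 220.0, 54.0, 39.0], 0.82)]
mug [([459.0, 253.0, 45.0, 62.0], 0.69)]
metronome [([188.0, 141.0, 35.0, 46.0], 0.6)]
```

```bash
python3 - <<'E'
import cv2
a=cv2.imread("pics/top0.png")[80:300,100:520];cv2.imwrite("pics/top0c.png",cv2.resize(a,None,fx=1.9,fy=1.9,interpolation=cv2.INTER_CUBIC))
a=cv2.imread("pics/scene0.png")[130:350,170:520];cv2.imwrite("pics/scene0c.png",cv2.resize(a,None,fx=2.2,fy=2.2,interpolation=cv2.INTER_CUBIC))
E
```

```text
(no output)
```

View pics/top0c.png

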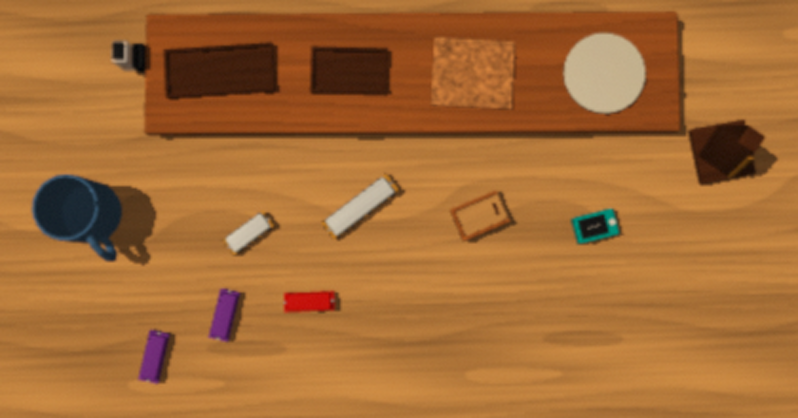

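View pics/scene0c.png

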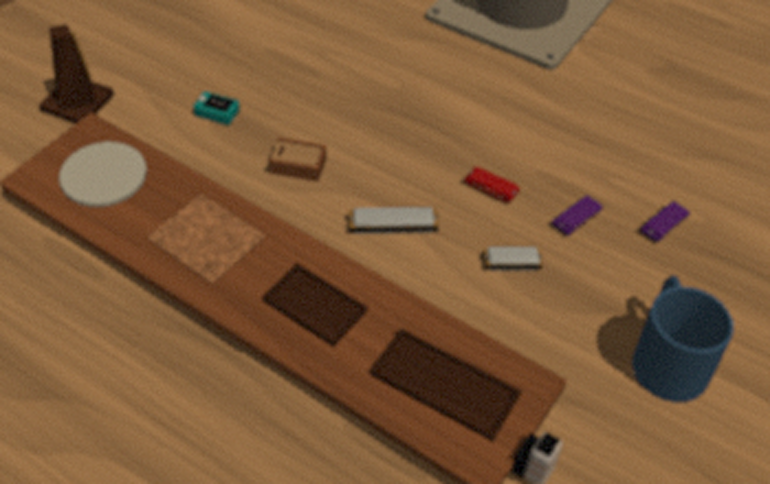

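```bash
cat > seg.py <<'E'
import cv2,numpy as np
R={"top":{"harmonica":[268,173,39,34],"mini_harmonica":[218,192,27,23],"tuner":[401,190,24,19],"pick_box":[338,181,32,27],"long_tray":[186,102,61,31],"short_tray":[262,104,43,27],"coaster":[396,96,44,44],"cork_pad":[327,99,44,39]},
"scene":{"harmonica":[328,223,41,13],"mini_harmonica":[388,241,29,12],"tuner":[258,171,21,16],"pick_box":[291,192,27,20],"long_tray":[337,279,70,51],"short_tray":[289,250,48,36],"coaster":[196,193,42,32],"cork_pad":[237,218,55,40]}}
def segment(img,r,k=6,m=5):
    x,y,w,h=r; x-=m;y-=m;w+=2*m;h+=2*m
    c=cv2.resize(img[y:y+h,x:x+w],None,fx=k,fy=k,interpolation=cv2.INTER_CUBIC)
    M=np.zeros(c.shape[:2],np.uint8)
    cv2.grabCut(c,M,(3*k,3*k,c.shape[1]-6*k,c.shape[0]-6*k),np.zeros((1,65)),np.zeros((1,65)),6,cv2.GC_INIT_WITH_RECT)
    b=((M==1)|(M==3)).astype(np.uint8)
    b=cv2.morphologyEx(b,cv2.MORPH_OPEN,np.ones((9,9)))
    ct=max(cv2.findContours(b,cv2.RETR_EXTERNAL,cv2.CHAIN_APPROX_NONE)[0],key=cv2.contourArea)
    v=c.copy();cv2.drawContours(v,[ct],-1,(0,255,0),1)
    P=(cv2.convexHull(ct)[:,0].astype(np.float32)+.5)/k-.5+[x,y]
    return P.astype(np.float32),v
def centroid(P):
    m=cv2.moments(P.reshape(-1,1,2));return np.array([m['m10'],m['m01']])/m['m00']
E
python3 - <<'E'
from seg import *
tiles=[]
for n in R:
    img=cv2.imread(f"pics/{n}0.png")
    for l,r in R[n].items():
        P,v=segment(img,r);print(n,l,np.round(centroid(P),1),[np.round(q,1) for q in cv2.minAreaRect(P)])
        s=min(195/v.shape[1],145/v.shape[0]);v=cv2.resize(v,None,fx=s,fy=s,interpolation=cv2.INTER_AREA)
        t=np.zeros((150,200,3),np.uint8);t[:v.shape[0],:v.shape[1]]=v;tiles.append(t)
cv2.imwrite("pics/seg.png",np.vstack([np.hstack(tiles[i:i+4]) for i in range(0,16,4)]))
E
```

```text
top harmonica [290.2 188.8] [array([290.6, 188.6]), array([14.5, 44.2]), np.float64(52.9)]
top mini_harmonica [231.9 202.4] [array([231.9, 202.4]), array([13.7, 29.1]), np.float64(53.8)]
top tuner [413.4 198.8] [array([413.6, 199. ]), array([16.9, 25.2]), np.float64(75.4)]
top pick_box [353.5 193.8] [array([353.5, 193.7]), array([22.3, 30.5]), np.float64(66.9)]
top long_tray [216.1 116.9] [array([216. , 116.8]), array([28.5, 61.3]), np.float64(86.6)]
top short_tray [284.1 116.9] [array([284.1, 116.9]), array([43.5, 25.9]), np.float64(0.6)]
top coaster [417.8 118.1] [array([418. , 118.1]), array([45., 44.]), np.float64(45.0)]
top cork_pad [348.6 117.9] [array([349.1, 117.8]), array([44.9, 36.3]), np.float64(2.8)]
scene harmonica [347.6 229.7] [array([347.5, 229.5]), array([42.8, 12.8]), np.float64(-0.0)]
scene mini_harmonica [401.7 247.2] [array([401.5, 247.1]), array([11.7, 28.2]), np.float64(90.0)]
scene tuner [268.  178.8] [array([268., 179.]), array([21.9, 13.7]), np.float64(14.0)]
scene pick_box [304.4 202.1] [array([304.4, 202. ]), array([27. , 18.6]), np.float64(11.7)]
scene long_tray [372.3 304.1] [array([371.7, 303.5]), array([65.6, 27.1]), np.float64(28.2)]
scene short_tray [312.7 268. ] [array([312.5, 267.8]), array([43., 24.]), np.float64(33.0)]
scene coaster [216.4 208.4] [array([216.2, 208.4]), array([29. , 39.5]), np.float64(90.0)]
scene cork_pad [263.4 237.4] [array([263.4, 237.1]), array([43.3, 32.1]), np.float64(35.0)]
```

View pics/seg.png

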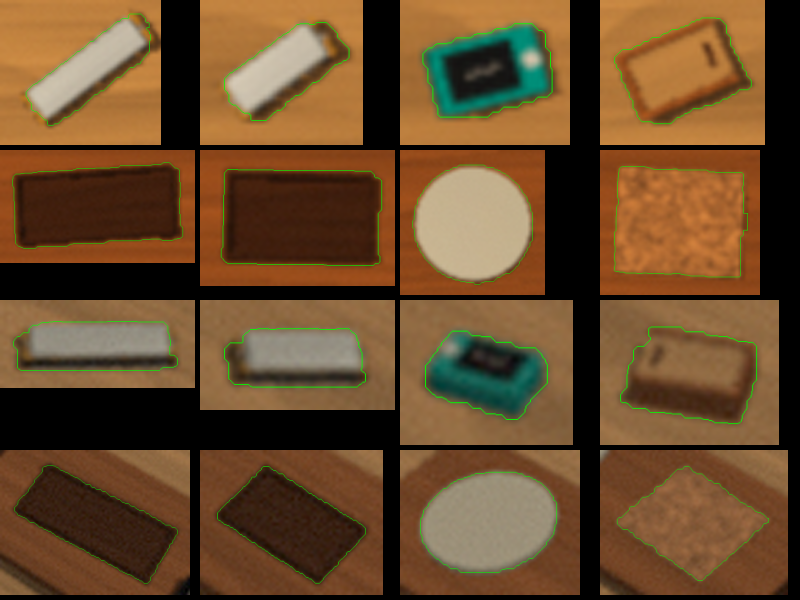

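```bash
cat > fit.py <<'E'
from seg import *
from scipy.optimize import least_squares
CAM={}
def setcam(n,im): CAM[n]=(np.array(im['view']),200/np.tan(np.radians(im['fovy']/2)),im['cx'],im['cy'])
def proj(n,X):
    V,f,cx,cy=CAM[n];c=X@V[:3,:3].T+V[:3,3];return np.c_[cx-f*c[:,0]/c[:,2],cy+f*c[:,1]/c[:,2]].astype(np.float32)
DIM={"harmonica":(27,102,20),"mini_harmonica":(24,62,18),"tuner":(34,52,20),"pick_box":(42,62,24),"long_tray":(60,134,9),"short_tray":(57,94,9),"coaster":(100,100,8),"cork_pad":(85,100,5)}
def pts(l,p):
    a,b,h=DIM[l];x,y,z,t=p
    if l=="coaster": q=np.arange(0,2*np.pi,.1);xy=50*np.c_[np.cos(q),np.sin(q)]
    else: xy=np.array([[-a,-b],[a,-b],[a,b],[-a,b]])/2
    xy=xy@np.array([[np.cos(t),np.sin(t)],[-np.sin(t),np.cos(t)]])
    return np.vstack([np.c_[xy+[x,y],np.full(len(xy),z+k)] for k in(0,h)])
def mom(P):
    m=cv2.moments(P.reshape(-1,1,2));A=m['m00'];c=[m['m10']/A,m['m01']/A]
    return np.array(c+[k*m[j]/A/10 for j,k in(('mu20',1),('mu02',1),('mu11',2))])
def fit(l,H):
    """H: {view: hull}; returns best (x,y,z,yaw) of underside centre and centroid residuals"""
    T={n:mom(P) for n,P in H.items()}
    def r(p):
        out=[]
        for n in T:
            d=mom(cv2.convexHull(proj(n,pts(l,p))))-T[n]
            # shape: compare normalised orientation only
            out+=list(d[:2])
            if l!="coaster": out+=list(d[2:]*(.3 if n=="top" else .1))
        return out
    n0=next(iter(T));best=None
    for t in np.radians([-60,-30,0,30,60]):
        s=least_squares(r,[550 if DIM[l][2]>10 else 650,0,10,t],x_scale=[100,100,10,.5],diff_step=1e-3,loss='soft_l1')
        if best is None or s.cost<best.cost: best=s
    return best.x,best.cost,np.round(best.fun[[0,1,5 if l!="coaster" else 2,6 if l!="coaster" else 3]],1)
E
python3 - <<'E'
from fit import *
from cell import optics
I={}
for n in("top","scene"): setcam(n,optics.get_image(n)); I[n]=cv2.imread(f"pics/{n}0.png")
for l in DIM:
    H={n:segment(I[n],R[n][l])[0] for n in I}
    p,c,r=fit(l,H);print(l,np.round(p[:3],1),"yaw",round(np.degrees(p[3]),1),"cost",round(c,2),r)
    for n in I:
        cv2.polylines(I[n],[np.round(cv2.convexHull(proj(n,pts(l,p)))*16).astype(int)],True,(0,255,0),1,cv2.LINE_AA,4)
a=cv2.resize(I["top"][90:220,170:450],(800,371));b=cv2.resize(I["scene"][160:340,190:430],(306,229))
cv2.imwrite("pics/fit.png",np.vstack([a,np.hstack([b,np.zeros((229,494,3),np.uint8)])]))
E
```

```text
harmonica [458.6  69.6  -4.3] yaw 35.5 cost 0.14 [ 0.1 -0.   0.1  0. ]
mini_harmonica [430.3 209.6  -4.6] yaw 31.2 cost 0.07 [-0.2  0.1 -0.3  0. ]
tuner [ 425.3 -220.7   -3.6] yaw 10.1 cost 0.13 [-0.2  0.2 -0.4 -0. ]
pick_box [441.6 -79.5  -5.2] yaw -164.6 cost 0.16 [-0.2  0.1 -0.2 -0. ]
long_tray [629.8 238.1  31.3] yaw 1.9 cost 0.49 [-0.4  0.2 -0.4 -0. ]
short_tray [624.9  78.6  31.6] yaw -3.1 cost 0.28 [-0.3  0.2 -0.4 -0. ]
coaster [594.8  -0.  156.6] yaw -19.4 cost 172.29 [-1.006e+02 -6.000e-01  7.350e+01  1.000e-01]
cork_pad [616.1 -69.9  40.8] yaw -5.3 cost 1.01 [-0.7  0.5 -1.2 -0.1]
```

View pics/fit.png

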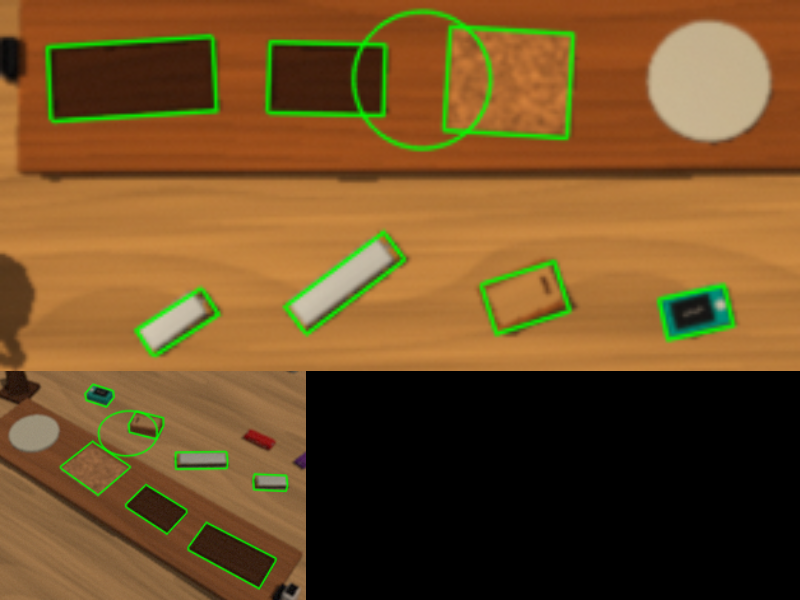

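```bash
python3 - <<'E'
from fit import *
from cell import optics
I={}
for n in("top","scene"): setcam(n,optics.get_image(n)); I[n]=cv2.imread(f"pics/{n}0.png")
P0={"harmonica":(458.6,69.6,35.5),"mini_harmonica":(430,210,31),"tuner":(425,-221,10),"pick_box":(442,-80,15.4),"long_tray":(630,238,2),"short_tray":(625,79,-3),"coaster":(616,-225,0),"cork_pad":(616,-72,-5)}
H={l:{n:segment(I[n],R[n][l])[0] for n in I} for l in DIM}
for l in DIM:
    z=35 if l in("long_tray","short_tray","coaster","cork_pad") else 0
    x,y,t=P0[l];res=[]
    for vs,free in((["top","scene"],1),(["top","scene"],0),(["top"],0),(["scene"],0)):
        T={n:mom(H[l][n]) for n in vs}
        f=lambda p:np.concatenate([(mom(cv2.convexHull(proj(n,pts(l,(p[0],p[1],p[2] if free else z,p[3])))))-T[n])*[1,1]+0 if 0 else (mom(cv2.convexHull(proj(n,pts(l,(p[0],p[1],p[2] if free else z,p[3])))))-T[n])*[1,1,.2,.2,.2] for n in vs])
        s=least_squares(f,[x,y,z,np.radians(t)],x_scale=[100,100,10,.5],diff_step=1e-3,loss='soft_l1')
        res.append(np.round([*s.x[:3],np.degrees(s.x[3])],1).tolist())
    print(l,*res)
E
```

```text
harmonica [459.4, 69.9, 0.0, 35.2] [459.4, 69.9, 0.0, 35.2] [458.3, 69.5, 0.0, 35.4] [461.9, 71.3, -0.7, 34.8]
mini_harmonica [430.3, 209.6, -4.6, 32.2] [431.2, 209.6, 49.1, 32.3] [430.3, 208.3, 49.3, 31.9] [433.6, 211.5, -0.0, 35.2]
tuner [425.8, -219.7, 0.0, 7.3] [425.8, -219.7, 0.0, 7.3] [425.6, -220.7, 5.5, 11.5] [427.7, -216.9, -0.0, 12.7]
pick_box [441.6, -79.5, -5.2, 15.5] [442.3, -78.6, 45.2, 14.1] [441.5, -79.6, -0.0, 16.1] [445.4, -75.7, 0.0, 20.8]
long_tray [629.7, 238.1, 31.3, 1.9] [630.2, 238.3, 35.0, 1.6] [629.4, 236.4, 35.0, 2.1] [631.5, 239.8, 35.0, 2.2]
short_tray [624.9, 78.6, 31.6, -3.6] [625.2, 79.1, 33.9, -4.4] [624.7, 77.6, 32.9, -2.7] [626.4, 80.9, 35.0, -3.8]
coaster [612.4, -234.0, 34.2, -1.2] [612.4, -233.7, 35.0, 8.8] [612.6, -234.3, 35.0, 0.0] [612.6, -232.7, 35.0, -2.7]
cork_pad [618.1, -72.3, 34.8, -6.6] [618.1, -72.3, 37.2, -6.7] [618.4, -72.7, 35.0, -6.2] [618.0, -71.7, 37.2, -7.7]
```

```bash
cat > go.py <<'E'
import sys,numpy as np
from cell import readout
def go(x,y,z,yaw):
    s=readout.read_state();p=np.array(s['eef_pos']);r=s['tool_rot'];t=r[2]
    d=np.array([x,y,z])-p;c,n=np.cos(t),np.sin(t)
    tw=(np.degrees(t)-yaw+90)%180-90
    v=np.array([c*d[0]+n*d[1],n*d[0]-c*d[1],-d[2]])/100
    print("clock %.2f pos %s yaw %.1f rp %s q1,q7 %.2f %.2f w %.1f f %s"%(s['clock'],np.round(p,1),np.degrees(t),np.round(r[:2],3),s['qpos'][0],s['qpos'][6],s['width'],np.round(s['force'],1)))
    print("shift",np.round(v,3),"len mm %.0f"%(100*np.linalg.norm(v)),"twist_z %.4f (min rows %.1f)"%(tw/180,abs(tw)/10.7))
go(*map(float,sys.argv[1:]))
E
python3 -m jog '{"claw":[1,1,1,1,1,1,1,1,1,1,1,1],"xyz":[[0.425,-0.389,0],[0.425,-0.389,0],[0.425,-0.389,0],[0.425,-0.389,0],[0.425,-0.389,0],[0.425,-0.389,0],[0.425,-0.389,0],[0.425,-0.389,0],[0,0,0],[0,0,0],[0,0,0],[0,0,0]],"twist":[[0,0,0],[0,0,0],[0,0,0],[0,0,0],[0,0,0],[0,0,0],[0,0,0],[0,0,0],[0,0,-0.057],[0,0,-0.057],[0,0,-0.057],[0,0,-0.057]]}'; python3 go.py 425.7 -220 100 100
```

```text
clock: 2.8
eef_pos: [426.2, -221.2, 198.5]
tool_rot: [3.141, 0.0, 1.027]
force: [0.1, -0.2, 0.0]
width: 85.3
gripper_force: 0.0
clock 2.80 pos [ 426.2 -221.2  198.5] yaw 58.8 rp [3.141 0.   ] q1,q7 0.56 -0.23 w 85.3 f [ 0.1 -0.2  0. ]
shift [ 0.008 -0.01   0.985] len mm 99 twist_z -0.2286 (min rows 3.8)
```

```bash
python3 -m jog '{"claw":[1,1,1,1,1],"xyz":[[0,0,0.3],[0,0,0.3],[0,0,0.4],[0,0,0.4],[0,0,0]],"twist":[[0,0,-0.057],[0,0,-0.057],[0,0,-0.057],[0,0,-0.058],[0,0,0]]}'>/dev/null; python3 go.py 425.7 -220 4 100
python3 - <<'E'
from cell import optics
import cv2,numpy as np
a=optics.get_image("top")['color'][:,:,::-1][150:240,360:480];b=optics.get_image("scene")['color'][:,:,::-1][120:210,220:340]
cv2.imwrite("pics/t1.png",np.hstack([cv2.resize(v,(400,300),interpolation=cv2.INTER_CUBIC) for v in(a,b)]))
E
```

```text
clock 3.42 pos [ 424.  -220.4   56.4] yaw 99.6 rp [-3.137e+00 -3.000e-03] q1,q7 0.61 0.21 w 85.5 f [-0.2 -0.2  1.1]
shift [0.001 0.017 0.524] len mm 52 twist_z -0.0021 (min rows 0.0)
```

View pics/t1.png

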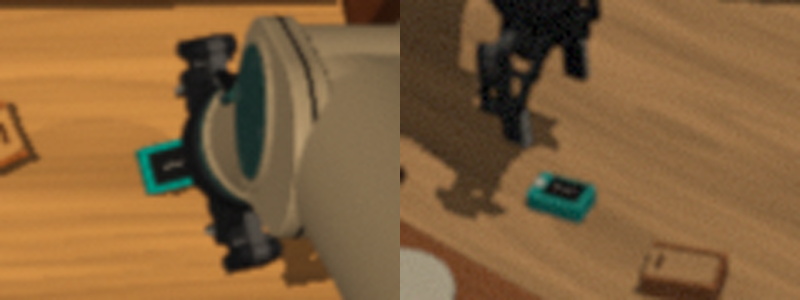

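```bash
python3 - <<'E'
from fit import *
from cell import optics,readout
for n in("top","scene"): setcam(n,optics.get_image(n))
s=readout.read_state();print(np.round(s['eef_pos'],1))
x,y,z=s['eef_pos'];
u=np.array([np.cos(s['tool_rot'][2]-np.pi/2),np.sin(s['tool_rot'][2]-np.pi/2),0])
for n in CAM: print(n,proj(n,np.array([s['eef_pos']+u*42+[0,0,13],s['eef_pos']-u*42+[0,0,13],[x,y,120],[425.7,-220,0]])))
E
```

```text
[ 427.3 -221.8   59.9]
top [[414.78162 178.2917 ]
 [422.67035 214.98308]
 [422.81207 195.31859]
 [412.28152 199.06284]]
scene [[256.84702 170.23553]
 [272.3209  152.24983]
 [263.08914 147.46294]
 [267.9899  180.6092 ]]
```

```bash
python3 - <<'E'
from fit import *
from cell import optics,readout
s=readout.read_state();print(np.round(s['eef_pos'],1));p=np.array(s['eef_pos'])
u=np.array([np.cos(s['tool_rot'][2]-np.pi/2),np.sin(s['tool_rot'][2]-np.pi/2),0])
im=optics.get_image("scene");setcam("scene",im);v=im['color'][:,:,::-1][120:210,220:340]
v=cv2.resize(v,(800,600),interpolation=cv2.INTER_CUBIC)
for q in proj("scene",np.array([p+u*42+[0,0,13],p-u*42+[0,0,13],p])):
    cv2.circle(v,tuple(int((a+.5)*20/3) for a in q-[220,120]),4,(0,0,255),-1)
cv2.imwrite("pics/t2.png",v)
E
```

```text
[ 427.3 -221.8   59.9]
```

View pics/t2.png

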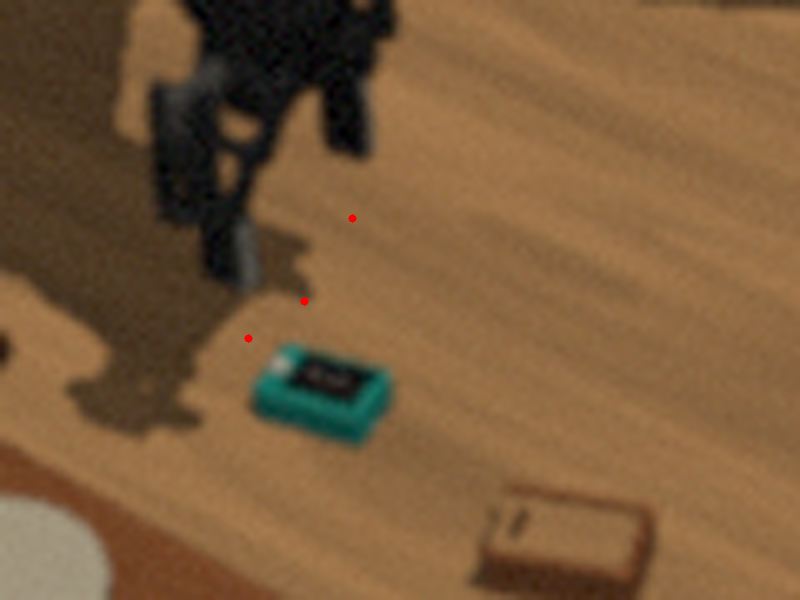

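```bash
python3 -m jog '{"claw":[1,1,1],"xyz":[[0,0,0.2],[0,0,0.1],[0,0,0]],"twist":[[0,0,0],[0,0,0],[0,0,0]]}'; python3 - <<'E'
from fit import *
from cell import optics,readout
s=readout.read_state();print(np.round(s['eef_pos'],1));p=np.array(s['eef_pos'])
u=np.array([np.cos(s['tool_rot'][2]-np.pi/2),np.sin(s['tool_rot'][2]-np.pi/2),0])
L=[]
for n,(x0,y0) in (("scene",(220,120)),("top",(360,150))):
    im=optics.get_image(n);setcam(n,im);v=im['color'][:,:,::-1][y0:y0+100,x0:x0+80]
    v=cv2.resize(v,(400,500),interpolation=cv2.INTER_CUBIC)
    for q in proj(n,np.array([p+u*42+[0,0,13],p-u*42+[0,0,13],p])):
        cv2.circle(v,tuple(int((a+.5)*5) for a in q-[x0,y0]),3,(0,0,255),-1)
    L.append(v)
cv2.imwrite("pics/t3.png",np.hstack(L))
E
```

```text
clock: 4.05
eef_pos: [426.0, -221.1, 28.4]
tool_rot: [-3.141, 0.0, 1.74]
force: [0.4, 0.3, -0.0]
width: 85.4
gripper_force: 0.0
[ 426.  -221.1   28.4]
```

View pics/t3.png

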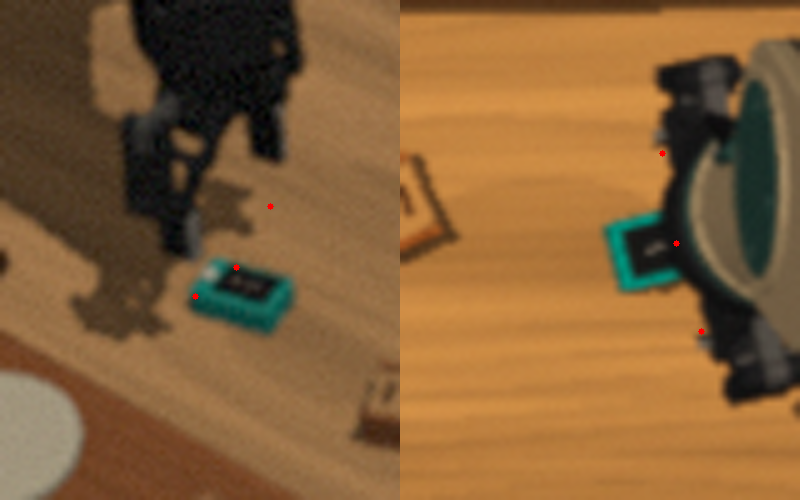

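```bash
python3 - <<'E'
from fit import *
from cell import optics
for n in("top","scene"): setcam(n,optics.get_image(n))
def tri(a,b):
    s=least_squares(lambda p:np.r_[proj("top",p[None])[0]-a,proj("scene",p[None])[0]-b].astype(float),[450.,-200,30],x_scale=100,diff_step=1e-3);return np.round(s.x,1),np.round(s.fun,1)
print(tri([411.5,177.1],[273.9,151.5]),tri([420.3,218.1],[257.5,170.5]),tri([415.9,197.5],[265.7,161]))
E
```

```text
(array([ 457. , -183.5,  146.5]), array([-5.1,  3.9, -7.7, -0.9])) (array([ 390.8, -253.8,   -8. ]), array([ 6.1, -4.7,  9.4,  1.1])) (array([ 426.3, -216.3,   74.6]), array([ 0.5, -0.4,  0.8,  0.1]))
```

```bash
python3 -m jog '{"claw":[1,1,1],"xyz":[[0,0,0.12],[0,0,0.12],[0,0,0]],"twist":[[0,0,0],[0,0,0],[0,0,0]]}'; python3 - <<'E'
from fit import *
from cell import optics,readout
s=readout.read_state();p=np.array(s['eef_pos'])
u=np.array([np.cos(s['tool_rot'][2]-np.pi/2),np.sin(s['tool_rot'][2]-np.pi/2),0])
n,x0,y0="scene",220,120
im=optics.get_image(n);setcam(n,im);v=im['color'][:,:,::-1][y0:y0+80,x0:x0+80]
v=cv2.resize(v,(600,600),interpolation=cv2.INTER_CUBIC)
for q in proj(n,np.array([p+u*42+[0,0,13],p-u*42+[0,0,13],p])):
    cv2.circle(v,tuple(int((a+.5)*7.5) for a in q-[x0,y0]),3,(0,0,255),-1)
cv2.imwrite("pics/t4.png",v)
E
```

```text
clock: 4.62
eef_pos: [425.0, -220.7, 3.1]
tool_rot: [-3.139, -0.001, 1.741]
force: [-0.8, 0.8, 0.1]
width: 85.3
gripper_force: 0.0
```

View pics/t4.png

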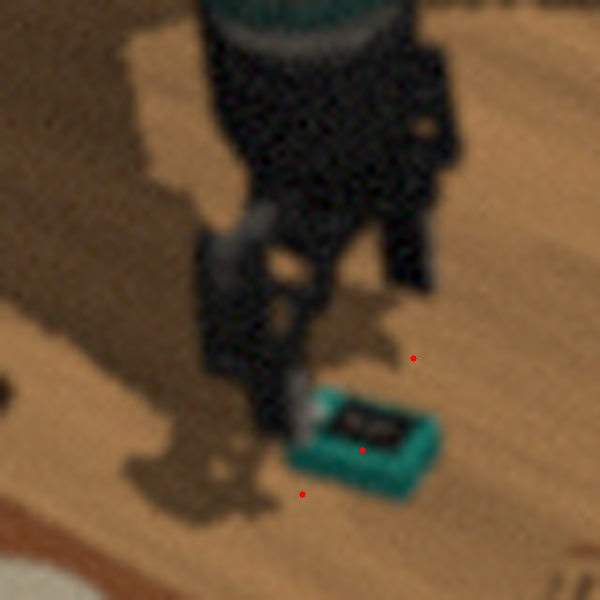

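```bash
python3 -m jog '{"claw":[0,0,0,0,0,0],"xyz":[[0,0,0],[0,0,0],[0,0,0],[0,0,0],[0,0,0],[0,0,0]],"twist":[[0,0,0],[0,0,0],[0,0,0],[0,0,0],[0,0,0],[0,0,0]]}'; python3 - <<'E'
from fit import *
from cell import optics,readout
s=readout.read_state();p=np.array(s['eef_pos'])
L=[]
for n,x0,y0 in(("scene",220,120),("top",370,150)):
    im=optics.get_image(n);setcam(n,im);v=im['color'][:,:,::-1][y0:y0+80,x0:x0+80]
    v=cv2.resize(v,(400,400),interpolation=cv2.INTER_CUBIC)
    for q in proj(n,np.array([p,p+[0,0,20]])): cv2.circle(v,tuple(int((a+.5)*5) for a in q-[x0,y0]),3,(0,0,255),-1)
    L.append(v)
cv2.imwrite("pics/t5.png",np.hstack(L))
E
```

```text
clock: 5.42
eef_pos: [426.1, -221.2, 4.3]
tool_rot: [3.141, 0.0, 1.741]
force: [-0.5, 0.4, 0.2]
width: -0.1
gripper_force: 0.0
```

View pics/t5.png

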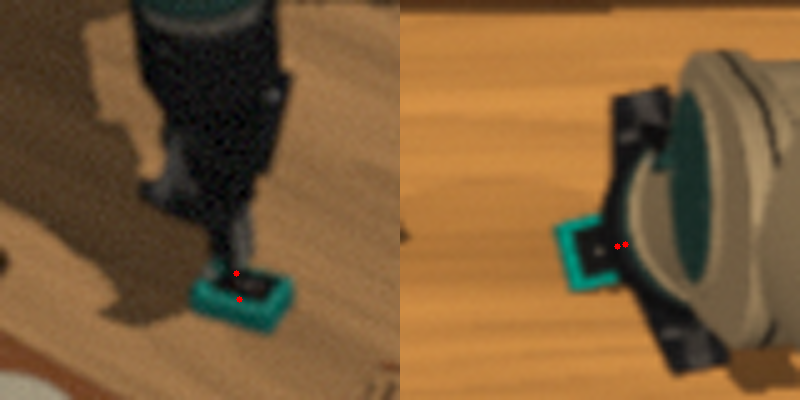

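```bash
python3 -m jog '{"claw":[0,0,0,0,0],"xyz":[[0.35,0,-0.05],[0.35,0,0],[0,0,0.15],[0,0,0.05],[0,0,0]],"twist":[[0,0,0],[0,0,0],[0,0,0],[0,0,0],[0,0,0]]}';python3 -m jog '{"claw":[0,0],"xyz":[[0,0,0.05],[0,0,0]],"twist":[[0,0,0],[0,0,0]]}'|sed -n '2p;4p'
```

```text
clock: 6.15
eef_pos: [414.0, -152.0, -11.0]
tool_rot: [-3.141, -0.001, 1.741]
force: [-0.1, -0.1, -0.1]
width: 0.2
gripper_force: 0.0
eef_pos: [414.2, -152.3, -15.6]
force: [0.1, -0.3, -0.5]
```

```bash
python3 -m jog '{"claw":[0,0],"xyz":[[0,0,0.04],[0,0,0]],"twist":[[0,0,0],[0,0,0]]}'|sed -n '2p;4p';python3 -m jog '{"claw":[0,0],"xyz":[[0,0,0.03],[0,0,0]],"twist":[[0,0,0],[0,0,0]]}'|sed -n '2p;4p'
```

```text
eef_pos: [414.2, -152.3, -19.5]
force: [0.1, -0.1, -0.6]
eef_pos: [414.2, -152.2, -22.5]
force: [-0.4, -0.3, -0.3]
```

```bash
python3 -m jog '{"claw":[0,0],"xyz":[[0,0,0.03],[0,0,0]],"twist":[[0,0,0],[0,0,0]]}'|sed -n '2p;4p'
```

```text
eef_pos: [414.2, -152.2, -25.6]
force: [0.5, -0.5, -0.4]
```

```bash
python3 -m jog '{"claw":[0,0],"xyz":[[0,0,0.02],[0,0,0]],"twist":[[0,0,0],[0,0,0]]}'|sed -n '2p;4p'
```

```text
eef_pos: [414.2, -152.2, -27.7]
force: [0.8, 0.2, -0.3]
```

```bash
python3 -m jog '{"claw":[0,0],"xyz":[[0,0,0.02],[0,0,0]],"twist":[[0,0,0],[0,0,0]]}'|sed -n '2p;4p'
```

```text
eef_pos: [414.1, -152.1, -29.8]
force: [-0.3, -0.3, -0.2]
```

```bash
python3 - <<'E'
from fit import *
from cell import optics,readout
s=readout.read_state();p=np.array(s['eef_pos'])
L=[]
for n,x0,y0 in(("scene",240,130),("top",345,150)):
    im=optics.get_image(n);setcam(n,im);v=im['color'][:,:,::-1][y0:y0+80,x0:x0+80]
    v=cv2.resize(v,(400,400),interpolation=cv2.INTER_CUBIC)
    for q in proj(n,np.array([p,p+[0,0,30]])): cv2.circle(v,tuple(int((a+.5)*5) for a in q-[x0,y0]),2,(0,0,255),-1)
    L.append(v)
cv2.imwrite("pics/t6.png",np.hstack(L))
E
```

```text
(no output)
```

View pics/t6.png

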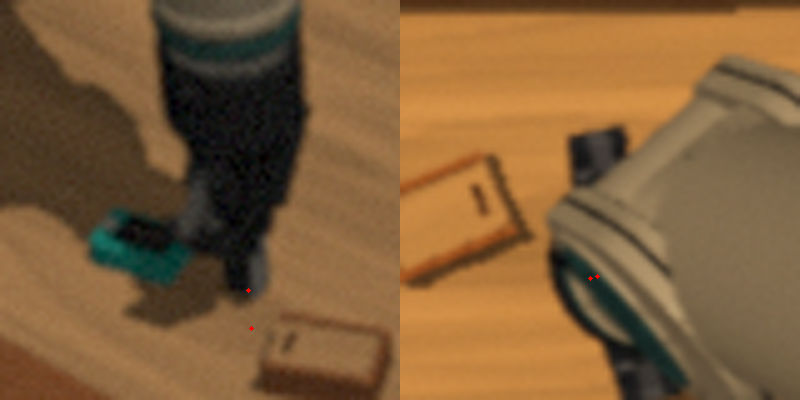

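```bash
for i in 1; do python3 -m jog '{"claw":[0,0],"xyz":[[0,0,0.015],[0,0,0]],"twist":[[0,0,0],[0,0,0]]}'|sed -n '2p;4p'; done
```

```text
eef_pos: [414.2, -152.1, -31.3]
force: [-0.2, 0.5, 0.3]
```

```bash
python3 -m jog '{"claw":[0,0],"xyz":[[0,0,0.015],[0,0,0]],"twist":[[0,0,0],[0,0,0]]}'|sed -n '1,2p;4p'
```

```text
clock: 8.25
eef_pos: [414.1, -152.2, -32.8]
force: [-0.1, -0.1, -0.9]
```

```bash
python3 -m jog '{"claw":[0,0],"xyz":[[0,0,0.015],[0,0,0]],"twist":[[0,0,0],[0,0,0]]}'|sed -n '2p;4p'
```

```text
eef_pos: [414.3, -152.2, -33.0]
force: [-2.4, -0.0, 17.1]
```

```bash
python3 -m jog '{"claw":[0,0],"xyz":[[0,0,0.015],[0,0,0]],"twist":[[0,0,0],[0,0,0]]}'|sed -n '2p;4p'
```

```text
eef_pos: [414.4, -152.2, -33.1]
force: [-5.5, 1.9, 38.3]
```

```bash
python3 -m jog '{"claw":[0.3,1,1,1,1,1],"xyz":[[0,0,-0.5],[0,0,-0.2],[-0.34,0,0],[-0.34,0,0],[0,0,0],[0,0,0]],"twist":[[0,0,0],[0,0,0],[0,0,0],[0,0,0],[0,0,0],[0,0,0]]}'|tail -2;python3 go.py 425.7 -220 -29 99.8
```

```text
width: 85.6
gripper_force: 0.0
clock 9.50 pos [ 425.4 -218.5   34.2] yaw 99.7 rp [-3.141e+00 -1.000e-03] q1,q7 0.81 -0.22 w 85.6 f [0.6 0.1 0.7]
shift [-0.016  0.001  0.632] len mm 63 twist_z -0.0004 (min rows 0.0)
```

```bash
python3 -m jog '{"claw":[1,1,1,0,0,0,0,0,0],"xyz":[[-0.01,0,0.35],[0,0,0.28],[0,0,0],[0,0,0],[0,0,0],[0,0,0],[0,0,0],[0,0,-0.15],[0,0,-0.4]],"twist":[[0,0,0],[0,0,0],[0,0,0],[0,0,0],[0,0,0],[0,0,0],[0,0,0],[0,0,0],[0,0,0]]}';python3 go.py 612.5 -234 60 99.8
```

```text
clock: 10.62
eef_pos: [424.8, -219.8, 26.3]
tool_rot: [-3.139, -0.002, 1.741]
force: [0.3, -0.3, -0.9]
width: 32.5
gripper_force: 59.2
clock 10.62 pos [ 424.8 -219.8   26.3] yaw 99.7 rp [-3.139e+00 -2.000e-03] q1,q7 0.80 -0.23 w 32.5 f [ 0.3 -0.3 -0.9]
shift [-0.457  1.826 -0.337] len mm 191 twist_z -0.0004 (min rows 0.0)
```

```bash
python3 -m jog '{"claw":[0,0,0,0,0,0],"xyz":[[0,0,-0.34],[-0.114,0.456,0],[-0.114,0.456,0],[-0.114,0.456,0],[-0.114,0.456,0],[0,0,0]],"twist":[[0,0,0],[0,0,0],[0,0,0],[0,0,0],[0,0,0],[0,0,0]]}'|tail -2;python3 go.py 612.5 -234 15 99.8
```

```text
width: 32.8
gripper_force: 59.3
clock 11.38 pos [ 616.8 -233.5   60.7] yaw 99.7 rp [ 3.137e+00 -1.000e-03] q1,q7 0.70 -0.06 w 32.8 f [-0.7 -0.1 -0.8]
shift [ 0.002 -0.044  0.457] len mm 46 twist_z -0.0004 (min rows 0.0)
```

```bash
python3 -m jog '{"claw":[0,0,0,0],"xyz":[[0,0,0.3],[0,0,0.12],[0,0,0],[0,0,0]],"twist":[[0,0,0],[0,0,0],[0,0,0],[0,0,0]]}'|tail -2;python3 go.py 612.5 -234 15 99.8
```

```text
width: 32.6
gripper_force: 59.3
clock 11.88 pos [ 613.6 -234.4   19.3] yaw 99.7 rp [3.141 0.   ] q1,q7 0.68 -0.09 w 32.6 f [-0.1  0.5 -0.5]
shift [ 0.006 -0.01   0.043] len mm 4 twist_z -0.0005 (min rows 0.0)
```

Lower the rest, check contact, release and rise.

```bash
python3 -m jog '{"claw":[0,0,0],"xyz":[[0,-0.01,0.03],[0,0,0.015],[0,0,0]],"twist":[[0,0,0],[0,0,0],[0,0,0]]}'|sed -n '2p;4p'
```

```text
eef_pos: [612.7, -234.7, 15.6]
force: [-3.0, 0.5, 9.2]
```

```bash
python3 -m jog '{"claw":[1,1,1,1,1,1],"xyz":[[0,0,0],[0,0,0],[0,0,0],[0,0,-0.3],[0,0,-0.4],[0,0,0]],"twist":[[0,0,0],[0,0,0],[0,0,0],[0,0,0],[0,0,0],[0,0,0]]}'|tail -3;python3 go.py 441.8 -79 60 105.5
```

```text
force: [0.6, 0.9, -0.3]
width: 85.1
gripper_force: 0.0
clock 13.00 pos [ 615.  -234.5   87.1] yaw 99.7 rp [3.136e+00 2.000e-03] q1,q7 0.71 -0.04 w 85.1 f [ 0.6  0.9 -0.3]
shift [ 1.826 -1.445  0.271] len mm 234 twist_z -0.0321 (min rows 0.5)
```

```bash
python3 -m jog '{"claw":[1,1,1,1,1,1,1],"xyz":[[0.457,-0.356,0],[0.457,-0.356,0],[0.457,-0.356,0],[0.457,-0.356,0],[0,0,0.3],[0,0,0],[0,0,0]],"twist":[[0,0,0],[0,0,0],[0,0,0],[0,0,0],[0,0,-0.032],[0,0,0],[0,0,0]]}'|tail -1;python3 go.py 441.8 -79 -28 105.5
python3 - <<'E'
from fit import *
from cell import optics
im=optics.get_image("scene")
cv2.imwrite("pics/s1.png",im['color'][:,:,::-1]);setcam("scene",im);im=optics.get_image("top");setcam("top",im);cv2.imwrite("pics/p1.png",im['color'][:,:,::-1])
a=cv2.resize(cv2.imread("pics/s1.png")[160:260,180:310],(520,400),interpolation=cv2.INTER_CUBIC);b=cv2.resize(cv2.imread("pics/p1.png")[90:146,390:446],(280,280),interpolation=cv2.INTER_CUBIC)
b=cv2.copyMakeBorder(b,0,120,0,0,0);cv2.imwrite("pics/c1.png",np.hstack([a,b]))
E
```

```text
gripper_force: 0.0
clock 13.88 pos [441.7 -78.5  53.9] yaw 105.4 rp [ 3.141 -0.   ] q1,q7 0.54 -0.44 w 85.5 f [ 0.7 -0.1  1.3]
shift [-0.005 -0.001  0.819] len mm 82 twist_z -0.0008 (min rows 0.0)
```

View pics/c1.png

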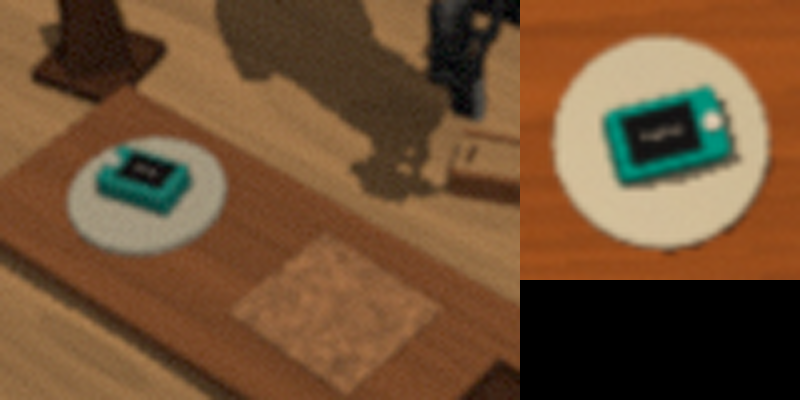

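```bash
python3 -m jog '{"claw":[1,1,1,1,0,0,0,0,0,0,0],"xyz":[[0,0,0.4],[0,0,0.3],[0,0,0.13],[0,0,0],[0,0,0],[0,0,0],[0,0,0],[0,0,0],[0,0,-0.2],[0,0,-0.5],[0,0,-0.2]],"twist":[[0,0,0],[0,0,0],[0,0,0],[0,0,0],[0,0,0],[0,0,0],[0,0,0],[0,0,0],[0,0,0],[0,0,0],[0,0,0]]}'|tail -5;python3 go.py 618.2 -72.3 60 83.5
```

```text
eef_pos: [442.1, -78.4, 63.2]
tool_rot: [3.139, 0.001, 1.841]
force: [1.2, -0.2, -1.9]
width: 40.9
gripper_force: 59.8
clock 15.35 pos [442.1 -78.4  63.2] yaw 105.5 rp [3.139e+00 1.000e-03] q1,q7 0.56 -0.43 w 40.9 f [ 1.2 -0.2 -1.9]
shift [-0.411  1.714  0.032] len mm 176 twist_z 0.1220 (min rows 2.1)
```

```bash
python3 -m jog '{"claw":[0,0,0,0,0,0,0,0,0],"xyz":[[-0.137,0.571,0],[-0.137,0.571,0],[-0.137,0.571,0],[0,0,0],[0,0,0.1],[0,0,0.2],[0,0,0.1],[0,0,0],[0,0,0]],"twist":[[0,0,0],[0,0,0],[0,0,0],[0,0,0.04],[0,0,0.041],[0,0,0.041],[0,0,0],[0,0,0],[0,0,0]]}'|tail -1;python3 go.py 618.2 -72.3 12 83.5
```

```text
gripper_force: 59.9
clock 16.48 pos [617.6 -72.2  21.4] yaw 83.6 rp [ 3.141 -0.   ] q1,q7 0.41 -0.61 w 40.7 f [0.3 1.1 0.2]
shift [-0.     0.006  0.094] len mm 9 twist_z 0.0004 (min rows 0.0)
```

```bash
python3 -m jog '{"claw":[0,0,0,0],"xyz":[[0,0.01,0.06],[0,0,0.025],[0,0,0.01],[0,0,0]],"twist":[[0,0,0],[0,0,0],[0,0,0],[0,0,0]]}'|sed -n '2p;4p'
```

```text
eef_pos: [618.2, -72.6, 12.1]
force: [-1.8, -0.5, 5.1]
```

```bash
python3 -m jog '{"claw":[1,1,1,1,1,1,1],"xyz":[[0,0,0],[0,0,0],[0,0,0],[0,0,-0.3],[0,0,-0.45],[0,0,0],[0,0,0]],"twist":[[0,0,0],[0,0,0],[0,0,0],[0,0,0],[0,0,0],[0,0,0],[0,0,0]]}'|tail -2;python3 go.py 459 70 40 125.3
```

```text
width: 85.4
gripper_force: 0.0
clock 17.85 pos [617.7 -72.6  85.9] yaw 83.5 rp [-3.141  0.   ] q1,q7 0.44 -0.56 w 85.4 f [ 0.6 -0.5 -0.8]
shift [ 1.238 -1.738  0.459] len mm 218 twist_z -0.2321 (min rows 3.9)
```

```bash
python3 -m jog '{"claw":[1,1,1,1,1,1,1,1,1,1],"xyz":[[0.31,-0.434,0],[0.31,-0.435,0],[0.31,-0.435,0],[0.308,-0.434,0],[0,0,0],[0,0,0.1],[0,0,0.1],[0,0,0.2],[0,0,0],[0,0,0]],"twist":[[0,0,0],[0,0,0],[0,0,0],[0,0,0],[0,0,-0.058],[0,0,-0.058],[0,0,-0.058],[0,0,-0.058],[0,0,0],[0,0,0]]}'|tail -2;python3 go.py 459 70 -27 125.3
```

```text
width: 85.4
gripper_force: 0.0
clock 19.10 pos [459.1  70.3  46.2] yaw 125.1 rp [-3.141e+00 -1.000e-03] q1,q7 0.26 -0.48 w 85.4 f [0.4 0.5 0.2]
shift [-0.002 -0.003  0.732] len mm 73 twist_z -0.0010 (min rows 0.0)
```

```bash
python3 -m jog '{"claw":[1,1,1,0,0,0,0,0,0,0,0],"xyz":[[0,0,0.4],[0,0,0.33],[0,0,0],[0,0,0],[0,0,0],[0,0,0],[0,0,0],[0,0,0],[0,0,-0.2],[0,0,-0.5],[0,0,-0.2]],"twist":[[0,0,0],[0,0,0],[0,0,0],[0,0,0],[0,0,0],[0,0,0],[0,0,0],[0,0,0],[0,0,0],[0,0,0],[0,0,0]]}'|tail -2;python3 go.py 629.8 237.5 40 92
```

```text
width: 25.8
gripper_force: 59.6
clock 20.48 pos [460.3  70.6  65.6] yaw 125.3 rp [3.139e+00 1.000e-03] q1,q7 0.28 -0.44 w 25.8 f [ 0.6 -0.9 -1.5]
shift [0.384 2.348 0.256] len mm 239 twist_z 0.1848 (min rows 3.1)
```

```bash
python3 -m jog '{"claw":[0,0,0,0,0,0,0,0,0,0,0],"xyz":[[0.095,0.589,0],[0.095,0.589,0],[0.095,0.589,0],[0.095,0.588,0],[0,0,0],[0,0,0],[0,0,0],[0,0,0.2],[0,0,0.15],[0,0,0],[0,0,0]],"twist":[[0,0,0],[0,0,0],[0,0,0],[0,0,0],[0,0,0.046],[0,0,0.046],[0,0,0.046],[0,0,0.046],[0,0,0],[0,0,0],[0,0,0]]}'|tail -2;python3 go.py 629.8 237.5 13 92
```

```text
width: 25.2
gripper_force: 59.7
clock 21.85 pos [629.9 237.6  28.6] yaw 92.2 rp [ 3.141e+00 -1.000e-03] q1,q7 -0.08 -0.88 w 25.2 f [-0.1  0.2 -1.4]
shift [-0.001 -0.001  0.156] len mm 16 twist_z 0.0013 (min rows 0.0)
```

Excellent; lower to the floor (expected contact at about 13).

```bash
python3 -m jog '{"claw":[0,0,0,0],"xyz":[[0,0,0.1],[0,0,0.04],[0,0,0.015],[0,0,0]],"twist":[[0,0,0],[0,0,0],[0,0,0],[0,0,0]]}'|sed -n '2p;4p'
```

```text
eef_pos: [629.5, 237.0, 13.5]
force: [-2.3, -2.1, 4.9]
```

```bash
python3 -m jog '{"claw":[1,1,1,1,1,1,1],"xyz":[[0,0,0],[0,0,0],[0,0,0],[0,0,-0.3],[0,0,-0.45],[0,0,0],[0,0,0]],"twist":[[0,0,0],[0,0,0],[0,0,0],[0,0,0],[0,0,0],[0,0,0],[0,0,0]]}'|tail -2;python3 go.py 430.6 209.3 40 122
```

```text
width: 85.6
gripper_force: 0.0
clock 23.23 pos [629.6 236.9  87.6] yaw 92.2 rp [-3.141e+00  1.000e-03] q1,q7 -0.06 -0.84 w 85.6 f [-0.1 -0.5 -0.7]
shift [-0.201 -1.999  0.476] len mm 206 twist_z -0.1658 (min rows 2.8)
```

```bash
python3 -m jog '{"claw":[1,1,1,1,1,1,1,1,1],"xyz":[[-0.05,-0.5,0],[-0.05,-0.5,0],[-0.05,-0.5,0],[-0.05,-0.5,0],[0,0,0],[0,0,0.2],[0,0,0.25],[0,0,0],[0,0,0]],"twist":[[0,0,0],[0,0,0],[0,0,0],[0,0,0],[0,0,-0.055],[0,0,-0.055],[0,0,-0.056],[0,0,0],[0,0,0]]}'|tail -2;python3 go.py 430.6 209.3 -27 122
```

```text
width: 85.4
gripper_force: 0.0
clock 24.35 pos [430.4 209.9  42.8] yaw 121.9 rp [-3.141 -0.   ] q1,q7 -0.07 -0.80 w 85.4 f [0.4 0.1 0.3]
shift [-0.006 -0.001  0.698] len mm 70 twist_z -0.0007 (min rows 0.0)
```

```bash
python3 -m jog '{"claw":[1,1,1,0,0,0,0,0,0,0,0],"xyz":[[0,0,0.4],[0,0,0.3],[0,0,0],[0,0,0],[0,0,0],[0,0,0],[0,0,0],[0,0,0],[0,0,-0.2],[0,0,-0.5],[0,0,-0.2]],"twist":[[0,0,0],[0,0,0],[0,0,0],[0,0,0],[0,0,0],[0,0,0],[0,0,0],[0,0,0],[0,0,0],[0,0,0],[0,0,0]]}'|tail -2;python3 go.py 625 78.5 30 87
```

```text
width: 21.9
gripper_force: 58.9
clock 25.73 pos [431.4 210.4  65.1] yaw 122.0 rp [ 3.139 -0.   ] q1,q7 -0.04 -0.75 w 21.9 f [ 0.  -0.4 -0.2]
shift [-2.145  0.942  0.351] len mm 237 twist_z 0.1946 (min rows 3.3)
```

```bash
python3 -m jog '{"claw":[0,0,0,0,0,0,0,0,0,0,0],"xyz":[[-0.536,0.237,0],[-0.536,0.238,0],[-0.536,0.238,0],[-0.536,0.237,0],[0,0,0],[0,0,0],[0,0,0],[0,0,0.2],[0,0,0.15],[0,0,0],[0,0,0]],"twist":[[0,0,0],[0,0,0],[0,0,0],[0,0,0],[0,0,0.0485],[0,0,0.0485],[0,0,0.0485],[0,0,0.0485],[0,0,0],[0,0,0],[0,0,0]]}'|tail -2;python3 go.py 625 78.5 13 87
```

```text
width: 22.2
gripper_force: 58.9
clock 27.10 pos [625.1  78.7  28.1] yaw 87.2 rp [ 3.141e+00 -1.000e-03] q1,q7 0.17 -0.78 w 22.2 f [-0.3  0.2 -1. ]
shift [-0.002 -0.001  0.151] len mm 15 twist_z 0.0011 (min rows 0.0)
```

```bash
python3 -m jog '{"claw":[0,0,0,0],"xyz":[[0,0,0.1],[0,0,0.04],[0,0,0.01],[0,0,0]],"twist":[[0,0,0],[0,0,0],[0,0,0],[0,0,0]]}'|sed -n '2p;4p'
```

```text
eef_pos: [624.7, 78.2, 13.0]
force: [-1.4, -0.8, 1.6]
```

```bash
python3 -m jog '{"claw":[1,1,1,1,1,1,1,1,1,1,1],"xyz":[[0,0,0],[0,0,0],[0,0,0],[0,0,-0.3],[0,0,-0.45],[0,-0.5,-0.3],[0,-0.5,-0.3],[0,-0.5,0],[0,-0.4,0],[0,0,0],[0,0,0]],"twist":[[0,0,0],[0,0,0],[0,0,0],[0,0,0],[0,0,0],[0,0,0],[0,0,0],[0,0,0],[0,0,0],[0,0,0],[0,0,0]]}'
python3 - <<'E'
from cell import optics
import cv2,numpy as np
t=optics.get_image("top")['color'][:,:,::-1];s=optics.get_image("scene")['color'][:,:,::-1]
cv2.imwrite("pics/fs.png",s);cv2.imwrite("pics/ft.png",t)
a=cv2.resize(t[90:146,180:446],(798,168),interpolation=cv2.INTER_CUBIC);b=cv2.resize(s[170:340,180:430],(635,432),interpolation=cv2.INTER_CUBIC)
cv2.imwrite("pics/fin.png",np.vstack([a,cv2.copyMakeBorder(b,0,0,0,163,0)]))
E
```

```text
clock: 28.98
eef_pos: [436.4, 88.2, 148.2]
tool_rot: [3.14, -0.001, 1.52]
force: [1.0, 0.6, 0.9]
width: 85.5
gripper_force: 0.0
```

View pics/fin.png

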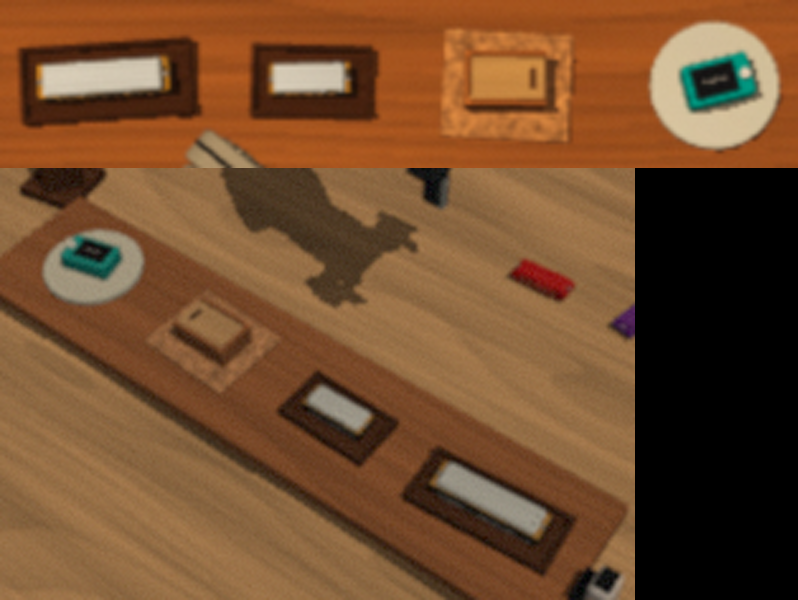

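```bash
python3 -c "
from cell import order;print(order.finish_job())"
```

```text
the job is handed in; nothing more can be done
None
```

I placed all four things on the shelf in their own places, let go of them and handed the job in at about 29 s; the final pictures show each a few millimetres from centre, but no verdict came back.

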